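Latch the preamplifier box

ROBOT

A 6-joint arm with a two-finger parallel gripper is mounted at the origin on the work surface. World frame = base frame: x ahead of the robot, y to its left, z up, the work surface at z = 0. Lengths are in mm, angles in rad, forces in N, time in s.
With the tool pointing down it reaches from about 300 to 775 mm from the base axis. Payload 14.6 kg.
Tool frame: the origin (TCP) lies midway between the tips of the shut fingers; the grasp point (between the pads) lies 19 mm behind it (manip.tcp_to_grasp is the distance from the TCP to the grasp point, in mm); z points along the fingers, x is the direction in which the jaws open and shut, and the axes are right-handed (so a half turn about z gives the same grasp; the last joint's range is limited). The gripper opens to 94 mm and grips with 3 to 60 N. Pads are 16 mm wide; open, the fingers measure 119 mm over their backs; the gripper's body (75 mm by 177 mm) begins 78 mm behind the grasp point.
Start: joints at [1.04, 0.3, 1.521, -0, 1.321, -0.067], TCP at [246.038, 491.889, 205.446] pointing down, gripper open.
Joint ranges: [-3.03, 3.03], [-0.79, 2.21], [0.23, 2.52], [-1.04, 4.18], [0, 3.07], [-2.55, 2.55]. Speed limits (rad/s): [2.22, 2.22, 2.57, 3.14, 3.14, 3.14].

INTERFACE

Orientations are given as [roll, pitch, yaw] about the fixed x, y, z axes, in that order (R = Rz(yaw) Ry(pitch) Rx(roll)).
In Python, from cell import manip gives the robot as it stands.
- The arm moves only by the tool arm_command, never from a script. Its argument "steps" is a list of rows, each a list of 3 entries, a list of its own where there are three numbers: the opening, from 0 (shut) to 1 (fully open), then the shift along the tool's x, y, z in cm, then the turn about the tool's z in rad. A call has 1 to 5 rows; each row shifts and turns the commanded pose from where the row before left it, along the tool's axes as they then stand; what a row does not reach is not made up. A row lasts 1/12 s, in which the tool goes at most 41.7 mm and 7.16 degrees, less where a joint would pass 70% of its speed; a pose out of reach is approached as far as the arm can. A call with a gripper value outside its range is refused whole. The fingers move at their own pace and stop on an object; "force" is the grip in N (left out, the last holds). Time passes only in rows, so rows that do not move let the fingers close. It gives the time, the measured TCP pose, the force and the opening at its end, in the units of the state.
- manip.read_state(): the state, without advancing time (a new reading comes with each control period).
- manip.camera(name): name is "side" or "top"; returns (picture, depth): 480x640x3 uint8, red, green, blue; 480x640 float32, mm along the optical axis (not along the pixel's ray), 0 where there is no reading.
- manip.calibration(name): a dict with "fx", "fy", "cx", "cy" (pixels), "R" (3x3) and "t" (3): a world point X has camera coordinates R X + t. Camera axes: x right, y down, z forward; pixel columns grow to the right and rows downward; lengths in mm; the calibration is good to about 2 mm. A picture is of the moment at which its call begins. calibration takes no time and is no camera call.
- manip.sign_off(): hands the job in, once; it reports no verdict.
The state is a dict: "clock": time; "joints": joint angles; "qd": joint speeds; "effort": joint torques, N m; "eef_pos": TCP position; "eef_rot": TCP orientation; "wrist_force": force on the tool from outside, world axes, zero at the start; "moment": the same for the moment, N m; "finger_gap": finger opening in mm.
Only numpy, scipy, OpenCV 4.12 (cv2) and the standard library are available. Lean on these libraries where they do the work, as an engineer would, in place of code of your own. Each camera call takes 0.05 s, during which the arm holds its last target.

TASK

The hatch of the grey shielded box is held by two toggle latches; one is already shut, the other stands open. Seat the open latch's wire bail in its hook, let go of the bail, then press the lever over until the latch is fully shut and tight. Work gently: do not yank the bail against the hook, do not bear down hard on the shut lever, and leave the loose brass ring on the box where it is.

Things in the scene. Friction and masses are not known exactly. Their poses are not given: they have to be found in the camera images.
- box: Fixed grey metal box, 240 (x) x 230 (y) x 75 mm high; origin under its centre, x across the hatch seam. Two like steel toggle latches stand on its flat top, 110 mm apart along y, both pointing along the box's +x. Which one is open varies; the shut twin shows how a shut latch looks.
- latch: Base of the OPEN latch. Origin on the box top, below the lever's pivot pin (pin axis along y, 26 mm above the origin). +x points along the latch from the pin to the hook, z up. Base plate 22 mm wide, x = -63 to +19 mm, 4 mm thick; two cheeks 16 mm long, 22 mm wide over all, 32 mm high at the pin.
- lever (a joint): Turn of the lever, rad: 0 = wide open (handle 45 degrees above +x, leaning to the hook); grows as the handle swings up (0.79 = upright), over to -x and down; 2.36 = fully shut, level on its block. Dead center is about 2.17; short of it the hooked, sprung bail throws it back. Starts 0 to 0.35; slight friction (0.03 N m) holds it. Closing on the hooked bail takes up to about 12 N near the tip.
- handle_tip (a point): Tip of the lever handle, mid-thickness, 62 mm from the pin.
- handle: The lever handle, a flat steel strip 5 mm thick, 13 mm wide, its last 20 mm a paddle 20 mm wide. Origin on the pin; axes parallel to the latch's when the lever is at 0, turning with it. The bail's pivot is on it, 24 mm from the pin, 10 degrees further round than the handle (55 degrees above +x with the lever at 0).
- stop_block: Rubber block on the latch base, on which the shut handle rests: 12 mm long (x), 16 mm wide, centred 46 mm behind the pin (-x); origin on the box top, its top 23.5 mm above that.
- bail: U of 5 mm steel wire, 37 mm wide over its side wires (y), 90 mm from its pivot to the cross bar's axis. Origin on the pivot; +x runs along the side wires to the bar. Starts raised 20 to 60 degrees, over the hook. Stiff pivot: stays where left, and turns along with the lever unless the hook holds it. Can be pinched from above across both side wires; pulling it also turns the lever.
- bail_bar (a point): Middle of the bail's cross bar, on the wire's axis.
- bail_spring (a joint): Stretch of the sprung bail, m: 0 = slack; it stretches (1.6 N/mm after 9 N preload) only when drawn tight on the hook: 0.0015 to 0.024 once shut.
- keeper: Fixed plate of the hook, 79 mm from the pin along latch x; axes as the latch. Origin 24 mm above the box top: where the bar's axis sits when home in the hook, if the hook is mid-set. The hook itself is clamped in a slot, up to 11 mm nearer to or farther from the lever; this is NOT reported: find it by feel or sight. A light pull of 3 to 6 N seats the bar.
- hook_lip (a point): Nominal end of the hook's lip (mid-set hook; true one up to 11 mm off along x), 1 mm beyond the keeper origin, at lip underside, 29 mm above the box top. Hook: stem 18 mm wide (y), 8 mm thick, its far (+x) face 3.5 mm short of this point; 5 mm thick lip overhangs it by 3.5 mm. The bar must come down beyond the lip, then back under it to the stem, or it lifts out when the lever turns.
- adapter: Loose brass ring, 26 mm across, 10 mm high, origin under its centre; on the box top near its -x edge, between the latches. Leave alone.

How it is judged (in metres and radians):
On the way:
1. the bail's bar is down in the hook, drawn under the lip, and let go, with the lever not yet pressed over (z of bail_bar in the frame of keeper below 0.005 m and x of bail_bar in the frame of keeper between -0.014 and 0.015 m and contact force between the fingers and bail below 0.1 N and value of joint lever below 1.7 rad), for 0.2 s.
At the end, for the whole second after the job is handed in: The lever lies fully shut on its block (joint at least 2.28 rad) and at rest, with the bail's bar in the hook (no more than 7 mm above its seat) and the bail stretched tight (at least 1 mm) (value of joint lever above 2.28 rad and value of joint bail_spring above 0.001 m and z of bail_bar in the frame of keeper below 0.007 m and velocity of joint lever between -0.05 and 0.05 rad/s); the robot touches nothing.
It fails at once if bail yanked or rammed against the hook (over 15 N) while held by the fingers (contact force between the fingers and bail above 1 N and contact force between bail and keeper above 15 N).
It fails at once if the shut lever pressed onto its block with more than 30 N (contact force between stop_block and handle above 30 N).
It fails at once if the brass ring on the box pushed more than 20 mm (distance of adapter from where it was at the start of the episode above 0.02 m).
It also fails if it takes over 58 s, if anything falls off the work surface, if the arm or the gripper's body presses on something with over 40 N, if the wrist force passes 120 N, or if a joint passes its speed limit or range.

## Working session

There is one attempt and no reset: what is moved stays moved. The work goes in short steps, Python scripts to look and compute and a tool call to move; the robot and the scene stay as the last step left them, time stands still between calls to the robot, and variables do not carry over. Pictures are saved under pics/ and viewed, and the job is handed in when it is done.

Besides the shell and the picture viewer there is one more tool, called after ">>>" by a JSON object that holds its "method" and its "body", one argument or row to a line. arm_command: Moves the arm, as the interface text tells. Its arguments: {"type":"object","properties":{"steps":{"type":"array","items":{"type":"array"}},"force":{"type":"number"}},"required":["steps"]}

```bash
ls; mkdir -p pics
python3 - <<'E'
from cell import manip
import cv2,numpy as np
print(manip.read_state())
for n in("side","top"):
    p,d=manip.camera(n); cv2.imwrite(f"pics/{n}0.png",p[...,::-1]); np.savez(f"{n}0.npz",p=p,d=d)
    c=manip.calibration(n); print(n,c)
E
```

```text
pics
{'clock': 0.0, 'joints': array([ 1.04036125e+00,  3.00493974e-01,  1.52155629e+00,  5.18059302e-06,
        1.32067064e+00, -6.66007241e-02]), 'qd': array([ 0.00076655, -0.00138031, -0.00160839,  0.00026408,  0.00029209,
       -0.00103066]), 'effort': array([-2.29841258e-03, -5.31817245e+01, -3.52729583e+01,  7.07413908e-02,
        2.44004151e-02, -5.02975786e-05]), 'eef_pos': array([245.93682838, 491.6762398 , 204.88426072]), 'eef_rot': array([-3.14151256e+00,  1.12542077e-03,  1.10696073e+00]), 'wrist_force': array([-0.23482018, -0.01498322, -0.0921335 ]), 'moment': array([-0.01360199, -0.06481013,  0.00507075]), 'finger_gap': 93.68742972047608}
side {'fx': 590.4198981918405, 'fy': 590.4198981918405, 'cx': 325.80328430757334, 'cy': 242.46549423334537, 'R': array([[-0.68114823, -0.73202771,  0.01313479],
       [-0.51967429,  0.47076162, -0.71296714],
       [ 0.51572835, -0.49246211, -0.70107442]]), 't': array([409.21915155, 340.69266589, 467.74294196])}
top {'fx': 567.8883761226194, 'fy': 567.8883761226194, 'cx': 319.0347054442987, 'cy': 238.201352921952, 'R': array([[ 0.02157809, -0.99964539, -0.0156038 ],
       [-0.99731856, -0.02043095, -0.07027281],
       [ 0.06992909,  0.01707831, -0.99740576]]), 't': array([ 23.75933885, 561.86016997, 708.71429683])}
```

View pics/side0.png

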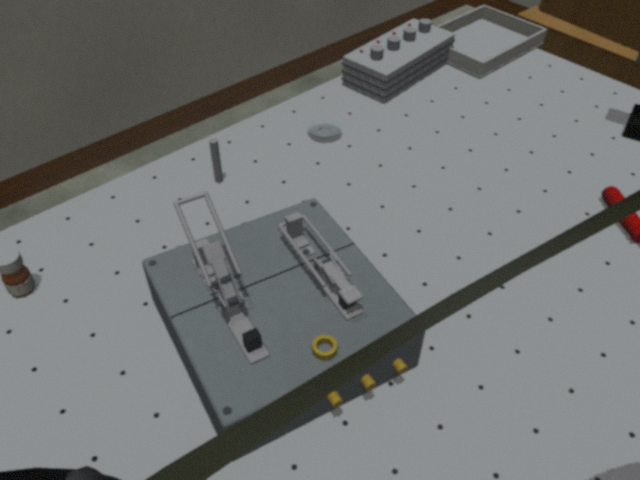

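View pics/top0.png

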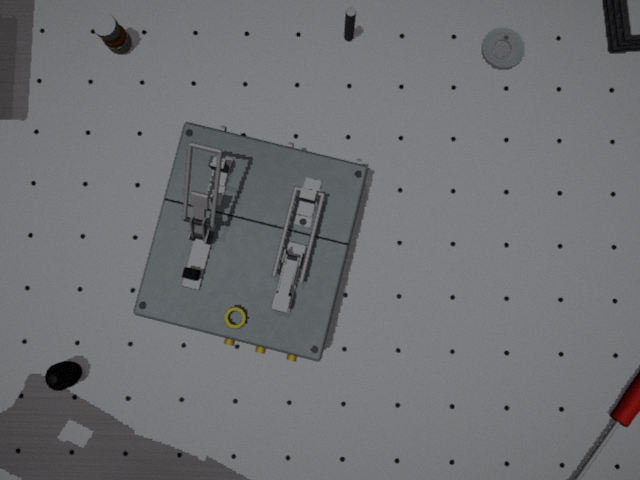

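The top view shows the open latch on the left (bail at about (205,180), pivot about (200,228), block at (192,273)). The shut twin is on the right and the ring is at (235,317). I'll zoom in on the open latch next.

```bash
cat > h.py <<'E'
import numpy as np,cv2
from cell import manip
def cal(n):
    c=manip.calibration(n); return c,np.array(c["R"]),np.array(c["t"])
def ray(n,u,v):
    c,R,t=cal(n); d=R.T@np.array([(u-c["cx"])/c["fx"],(v-c["cy"])/c["fy"],1.]); return -R.T@t,d
def onz(n,u,v,z):
    o,d=ray(n,u,v); return o+d*(z-o[2])/d[2]
def proj(n,X):
    c,R,t=cal(n); p=R@np.asarray(X,float)+t; return np.array([c["fx"]*p[0]/p[2]+c["cx"],c["fy"]*p[1]/p[2]+c["cy"]])
def dep(n,D,u,v):
    c,R,t=cal(n); z=D[int(round(v)),int(round(u))]; return R.T@(np.array([(u-c["cx"])/c["fx"]*z,(v-c["cy"])/c["fy"]*z,z])-t)
def tri(a,b):
    (o1,d1),(o2,d2)=ray(*a),ray(*b); d1/=np.linalg.norm(d1);d2/=np.linalg.norm(d2)
    A=np.stack([d1,-d2],1); s=np.linalg.lstsq(A,o2-o1,rcond=None)[0]
    p,q=o1+s[0]*d1,o2+s[1]*d2; return (p+q)/2,np.linalg.norm(p-q)
def crop(p,name,x0,x1,y0,y1,k):
    cv2.imwrite(name,cv2.resize(p[y0:y1,x0:x1,::-1],None,fx=k,fy=k,interpolation=cv2.INTER_CUBIC))
E
python3 - <<'E'
from h import *
s=np.load("side0.npz");t=np.load("top0.npz")
crop(t["p"],"pics/tz.png",120,380,110,370,3-0.7)
crop(t["p"],"pics/tz2.png",160,260,130,300,3.5)
crop(s["p"],"pics/sz.png",130,380,180,380,3)
for n,u,v in[("top",150,250),("top",250,250),("top",330,330),("side",200,350),("side",280,350)]:
    print(n,u,v,dep(n,(t if n=="top" else s)["d"],u,v))
for u,v in[(187,124),(368,166),(319,359),(135,313)]: print(onz("top",u,v,75))
print("screws",[onz("top",*q,75).round(1) for q in[(189,132.5),(358.5,174),(314,349.5),(142.5,305)]])
print("screws side",[onz("side",*q,75).round(1) for q in[(152,263.5),(312.5,203.5),(227,410)]])
E
```

```text
top 150 250 [542.38662161 258.89825959   0.68640214]
top 250 250 [541.68264534 116.26511634  74.70913049]
top 330 330 [442.8167093   19.02366654  -2.43011845]
side 200 350 [548.33817206 221.70838994  73.97509077]
side 280 350 [494.75303049 162.63202831  73.5829377 ]
[692.31109685 197.02053557  75.        ]
[645.05157064 -22.01451917  75.        ]
[415.91520848  31.61547151  75.        ]
[464.3922474  250.03608391  75.        ]
screws [array([681.9, 194.2,  75. ]), array([635.2, -10.8,  75. ]), array([426.8,  37.7,  75. ]), array([474. , 241.5,  75. ])]
screws side [array([683.1, 194.8,  75. ]), array([638.3, -10.5,  75. ]), array([475.7, 241.5,  75. ])]
```

View pics/tz2.png

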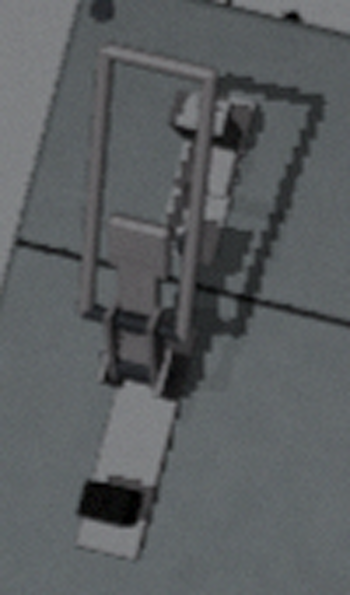

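View pics/sz.png

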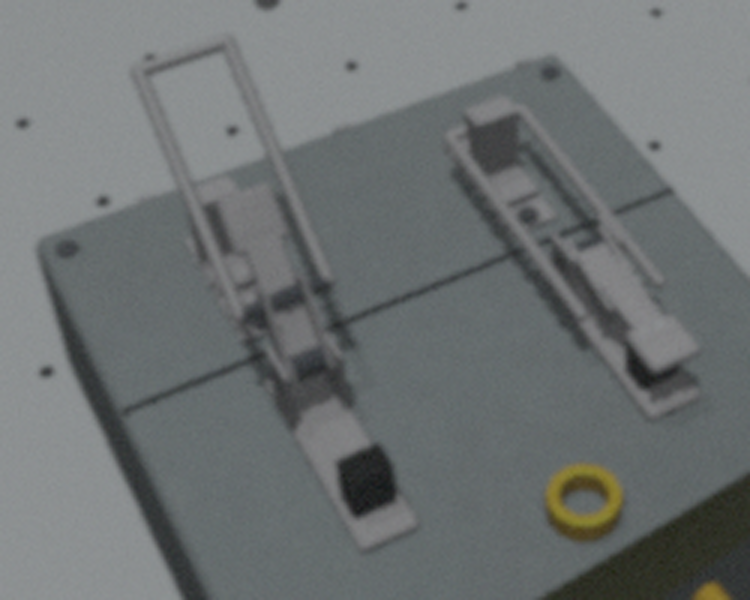

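```bash
cat >> h.py <<'E'
YAW=np.arctan2(-47.3,208); C=np.array([554.5,115.7])
Rb=np.array([[np.cos(YAW),-np.sin(YAW)],[np.sin(YAW),np.cos(YAW)]])
def tobox(X): X=np.asarray(X); return np.r_[Rb.T@(X[:2]-C),X[2]-75].round(1)
def toworld(b): b=np.asarray(b,float); return np.r_[Rb@b[:2]+C,b[2]+75]
E
python3 - <<'E'
from h import *
s=np.load("side0.npz");t=np.load("top0.npz")
T=lambda a,b:(160+a/3.5-.35,130+b/3.5-.35)
S=lambda a,b:(130+a/3-.33,180+b/3-.33)
print("base back",tobox(onz("top",*T(78,547),79)),tobox(onz("top",*T(136,559),79)))
print("base back side",tobox(onz("side",*S(367,548),79)),tobox(onz("side",*S(415,522),79)))
print("block top",tobox(onz("top",*T(83,485),98.5)),tobox(onz("top",*T(145,492),98.5)))
for nm,a,b in[("barL",T(106,50),S(137,72)),("barR",T(213,72),S(230,40)),("tipL",T(110,216),S(218,194)),("tipR",T(166,236),S(272,183)),("bailendL",T(90,314),S(245,312)),("bailendR",T(183,338),S(327,285))]:
    p,e=tri(("top",*a),("side",*b)); print(nm,p.round(1),"box",tobox(p),"err",e.round(1))
D=t["d"]; 
# hook lip, points by depth above box
c,R,tt=cal("top")
vs,us=np.mgrid[130:300,165:260]
z=D[vs,us]; P=np.stack([(us-c["cx"])/c["fx"]*z,(vs-c["cy"])/c["fy"]*z,z],-1)-tt
W=P@R; 
B=np.concatenate([(W[...,:2]-C)@Rb,W[...,2:]-75],-1)
np.save("B.npy",B)
np.set_printoptions(linewidth=250)
for v in range(138,200,2): print(v,' '.join(f"{int(round(x)):4d}" for x in B[v-130,15:75:2,2]))
E
```

```text
base back [-73.1  64.3   4. ] [-72.2  44.3   4. ]
base back side [-71.6  64.2   4. ] [-70.2  46.3   4. ]
block top [-51.7  63.2  23.5] [-49.   42.8  23.5]
barL [645.4 168.3 173.3] box [76.9 71.4 98.3] err 1.3
barR [638.9 136.  173.5] box [77.8 38.5 98.5] err 0.1
tipL [599.6 170.7 150.8] box [31.7 63.7 75.8] err 1.2
tipR [593.8 153.7 148.9] box [29.9 45.7 73.9] err 0.6
bailendL [572.4 182.8 123.7] box [ 2.6 69.4 48.7] err 1.6
bailendR [565.9 153.8 120.9] box [ 2.6 39.7 45.9] err 2.3
138  -75  672    1   -1    2   -1   -1    0    0   -2   -1    0    3   -2   -1   -1   -2   -1   -2   -1    0   -2   -1    1   -3   -2   -4    0   -1   -2
140   -2    0   -2    0    1   -1   -3   -2   -2    1    0   -2   -1    0   -2   -2   -1   -2   -2    0   -2   -1    1    0   -1   -2   -1   -1    1   -1
142   -3    1   -2    0   -1   98  100   -1   -1    0    1    1    1   -2    0   -2    0    0    1   -1   -2   -2   -1    0    1   -1    0   -1    0   -2
144   -1   -2    0   -2   98  100  101  102   98   98   97   -2   -3   -1   -1    0   -1   -1   -1   -2    0    0    0   -1    0    0    1   -2   -2   
[... 3460 characters left out ...]
  -1    1    2   -2   73   73   72    0    2    1   -3   -2   -2   -1   -3    0    1
192   -1   -1   -2   68   67    1   71   72   69   69   -3   -2   -1    1    2    1    2   73   72   70    0    1    4    1   -1   -1   -1   -1   -1    0
194    0    0   65   66   65   -2   71   71   71   71   71   71   72   68    2    2    2   69   70    3    0    2    3   -1   -2   -2   -2    1   -1   -1
196   -1   -3   63   65   63    0   70   69   70   70   72   71   70   70   72    2   -1   70   69    3    2    1    0   -1   -2    0    0   -1    0    3
198    0    1   61   62   61   -1   67   66   68   68   69   69   69   71   70   -1    2   68   68    0    0    1    0   -1   -1   -1    0    1   -2   -1
```

Run:
```python
from h import *
B=np.load("B.npy").reshape(-1,3)
z=B[:,2]
def st(n,m):
    q=B[m]; print(n,len(q),"p2",np.percentile(q,2,0).round(1),"p98",np.percentile(q,98,0).round(1),"med",np.median(q,0).round(1))
st("lip",(z>30)&(z<38)&(B[:,0]>45)&(abs(B[:,1]-55)<16))
st("keeper-plate",(z>2.5)&(z<8)&(B[:,0]>20)&(abs(B[:,1]-55)<14))
st("base back",(z>2.5)&(z<7)&(B[:,0]<-20)&(B[:,0]>-90)&(abs(B[:,1]-55)<14))
st("block",(z>20)&(z<27)&(B[:,0]<-35)&(B[:,0]>-90)&(abs(B[:,1]-55)<14))
h=(z>45)&(abs(B[:,1]-55)<11)&(B[:,0]<50)
st("handle",h)
q=B[h&(z>50)]; print(np.polyfit(q[:,0],q[:,2],1))
for lo,hi in((62,80),(30,48)):
    b=B[(z>45)&(B[:,1]>lo)&(B[:,1]<hi)&(B[:,0]>0)&(B[:,0]<72)]
    st("wire",(z>45)&(B[:,1]>lo)&(B[:,1]<hi)); 
    m=abs(b[:,1]-(55+ (17 if lo>55 else -17)))<5; b=b[m]
    print(np.polyfit(b[:,0],b[:,2],1),np.degrees(np.arctan(np.polyfit(b[:,0],b[:,2],1)[0])),np.median(b[:,1]))
```

```text
lip 122 p2 [69.1 45.7 30.7] p98 [80.5 63.5 36. ] med [74.4 57.3 33.5]
keeper-plate 195 p2 [33.8 45.2  2.6] p98 [84.3 63.7  7.1] med [60.5 51.2  4.7]
base back 464 p2 [-71.7  44.    2.6] p98 [-21.   64.7   6. ] med [-41.3  53.9   3.7]
block 147 p2 [-61.5  46.8  20.6] p98 [-50.2  61.9  25.1] med [-55.7  54.2  22.5]
handle 543 p2 [-0.3 45.  46.1] p98 [32.4 64.4 72.1] med [18.2 54.3 58.8]
[ 0.84370183 44.35976163]
wire 457 p2 [ 1.4 62.6 46.5] p98 [ 78.1  72.9 100.2] med [38.9 69.6 73.5]
[ 0.7060226  45.23501162] 35.22295602421223 70.04807668332256
wire 504 p2 [ 0.9 36.2 45.9] p98 [ 77.8  47.7 100. ] med [35.1 39.2 71. ]
[ 0.70005218 45.54337936] 34.994026526488064 38.31842543835206
```

The numbers agree with the given sizes:
- **Pin:** about box (-9.8, 54.4), from both the plate end and the block centre.
- **Handle:** tip 62 mm out at about 49°.
- **Bail:** pivot about (2.6, 46.8), bar 90 mm out at about 35°.
- **Hook:** the lip top at z = 34 spans x = 69 to 80.5. The hook is therefore set about 10 mm farther out, which puts the seat at about x = 79.3, z = 24.

First move: align the jaws along box y.

>>> {"method": "arm_command", "body": {
  "steps": [
    [0.66,[0,0,0],-0.12],
    [0.66,[0,0,0],-0.12],
    [0.66,[0,0,0],0]
  ],
  "force": 8
}}

```text
clock: 0.35
eef_pos: [246.0, 491.8, 205.1]
eef_rot: [-3.141, 0.001, 1.353]
wrist_force: [0.8, 0.1, 1.4]
finger_gap: 77.4
```

```bash
cat >> h.py <<'E'
def where():
    s=manip.read_state(); b=tobox(s["eef_pos"]); w=np.array(s["wrist_force"])
    f=np.r_[Rb.T@w[:2],w[2]]
    print("t",round(s["clock"],2),"box",b,"yaw err",round(s["eef_rot"][2]-(np.pi/2+YAW),3),"F box",f.round(1),"gap",round(s["finger_gap"],1)); return b
def go(*b):
    p=where(); d=np.array(b)-p; print("shift tool cm [y,x,-z]:",(np.array([d[1],d[0],-d[2]])/10).round(2))
E
python3 -c "
from h import *
go(65,54.5,130)"
```

```text
t 0.35 box [-384.3  298.3  130.1] yaw err 0.006 F box [0.7 0.3 1.4] gap 77.4
shift tool cm [y,x,-z]: [-2.438e+01  4.493e+01  1.000e-02]
```

>>> {"method": "arm_command", "body": {
  "steps": [
    [0.66,[-1.74,3.2,0],0],
    [0.66,[-1.74,3.2,0],0],
    [0.66,[-1.74,3.2,0],0],
    [0.66,[-1.74,3.2,0],0],
    [0.66,[-1.74,3.2,0],0]
  ]
}}

```text
clock: 0.77
eef_pos: [383.7, 370.2, 205.4]
eef_rot: [-3.141, 0.0, 1.343]
wrist_force: [1.1, 0.0, -0.2]
finger_gap: 61.8
```

>>> {"method": "arm_command", "body": {
  "steps": [
    [0.66,[-1.74,3.2,0],0],
    [0.66,[-1.74,3.2,0],0],
    [0.66,[-1.74,3.2,0],0],
    [0.66,[-1.74,3.2,0],0],
    [0.66,[-1.74,3.2,0],0]
  ]
}}

```text
clock: 1.18
eef_pos: [520.5, 249.7, 205.4]
eef_rot: [-3.141, 0.0, 1.342]
wrist_force: [1.3, 0.2, 0.3]
finger_gap: 62.2
```

>>> {"method": "arm_command", "body": {
  "steps": [
    [0.66,[-1.74,3.2,0],0],
    [0.66,[-1.74,3.2,0],0],
    [0.66,[-1.74,3.2,0],0],
    [0.66,[0,0,0],0],
    [0.66,[0,0,0],0]
  ]
}}

```text
clock: 1.6
eef_pos: [602.1, 177.6, 204.5]
eef_rot: [-3.14, 0.001, 1.341]
wrist_force: [-1.1, -0.3, 0.8]
finger_gap: 62.4
```

```bash
python3 -c "
from h import *
go(65,54.5,80)"
```

```text
t 1.6 box [ 32.7  71.  129.5] yaw err -0.006 F box [-1.  -0.6  0.8] gap 62.4
shift tool cm [y,x,-z]: [-1.65  3.23  4.95]
```

>>> {"method": "arm_command", "body": {
  "steps": [
    [0.66,[-0.85,1.6,0.5],0],
    [0.66,[-0.8,1.6,0.5],0],
    [0.66,[0,0,1],0],
    [0.66,[0,0,1],0],
    [0.66,[0,0,0],0]
  ]
}}

```text
clock: 2.02
eef_pos: [627.3, 156.7, 172.8]
eef_rot: [-3.138, 0.001, 1.347]
wrist_force: [-0.2, 0.9, -0.6]
finger_gap: 62.0
```

```bash
python3 -c "
from h import *
go(65,54.5,80)
for n in('top','side'):
    p,d=manip.camera(n); 
    crop(p,'pics/%s1.png'%n,*((120,300,60,300) if n=='top' else (110,310,130,330)),2.5)
"
```

```text
t 2.02 box [61.9 56.1 97.8] yaw err -0.001 F box [-0.4  0.8 -0.6] gap 62.0
shift tool cm [y,x,-z]: [-0.16  0.31  1.78]
```

View pics/side1.png

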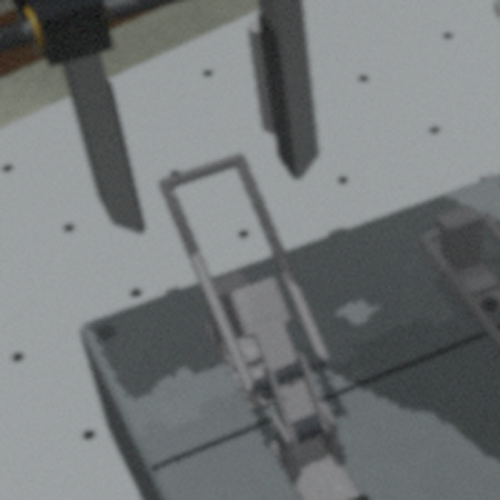

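View pics/top1.png

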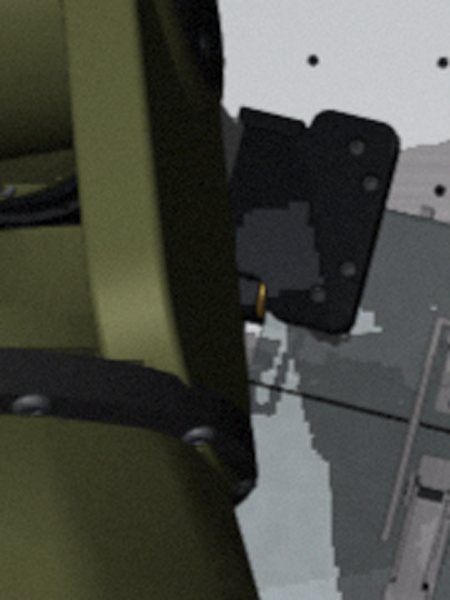

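The side view shows the jaws straddling the bail, with finger tips at about (140,230) and (298,177) and the bar corners at (168,185) and (242,160) in the crop. The top view is blocked by the arm. I'll lower so the wires sit at the pads.

>>> {"method": "arm_command", "body": {
  "steps": [
    [0.66,[-0.16,0.3,0.5],0],
    [0.66,[0,0,1.0],0],
    [0.66,[0,0,1.0],0],
    [0.66,[0,0,0],0],
    [0.66,[0,0,0],0]
  ]
}}

```text
clock: 2.53
eef_pos: [631.2, 153.6, 149.5]
eef_rot: [-3.14, 0.001, 1.347]
wrist_force: [-0.8, 0.2, -0.5]
finger_gap: 62.0
```

```bash
python3 -c "
from h import *
go(65,54.5,73)
for n in('side',):
    p,d=manip.camera(n); 
    crop(p,'pics/%s2.png'%n,110,310,130,330,2.5)
"
```

```text
t 2.53 box [66.4 53.9 74.5] yaw err -0.0 F box [-0.8  0.1 -0.5] gap 62.0
shift tool cm [y,x,-z]: [ 0.06 -0.14  0.15]
```

View pics/side2.png

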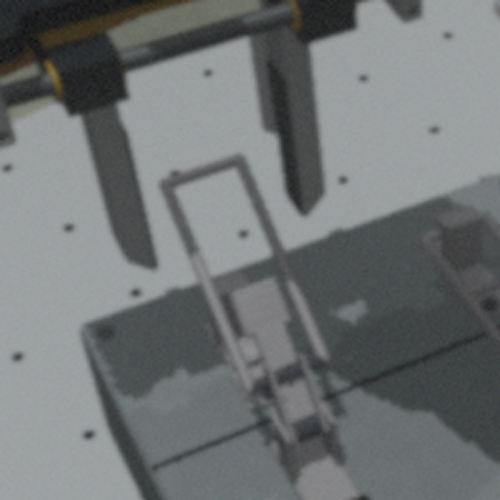

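The jaws now straddle the side wires (tips at about (155,268) and (305,215), below the wire level); the thin grey post near (265,70) is in the background. I'll close gently.

>>> {"method": "arm_command", "body": {
  "steps": [
    [0.5,[0.05,-0.1,0.1],0],
    [0.4,[0,0,0],0],
    [0.3,[0,0,0],0],
    [0.3,[0,0,0],0],
    [0.3,[0,0,0],0]
  ],
  "force": 8
}}

```text
clock: 3.0
eef_pos: [630.9, 154.5, 149.7]
eef_rot: [3.141, -0.001, 1.347]
wrist_force: [1.1, 3.6, 0.5]
finger_gap: 36.4
```

```bash
python3 -c "
from h import *
where()
for n in('side',):
    p,d=manip.camera(n); 
    crop(p,'pics/%s3.png'%n,110,310,130,330,2.5)
where()
"
```

```text
t 3.0 box [65.9 54.7 74.7] yaw err -0.0 F box [0.3 3.7 0.5] gap 36.4
t 3.05 box [65.9 54.8 74.7] yaw err -0.0 F box [ 1.2  1.4 -0.3] gap 36.6
```

View pics/side3.png

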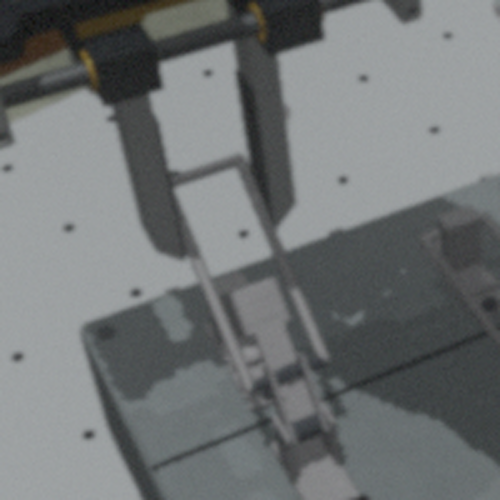

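Gap is 36.6 mm, so both wires are held. Now I'll swing the bail down along its arc, r ≈ 77 about the pivot.

>>> {"method": "arm_command", "body": {
  "steps": [
    [0.3,[0,0.25,0.4],0],
    [0.3,[0,0.24,0.41],0],
    [0.3,[0,0.2,0.42],0],
    [0.3,[0,0.19,0.43],0],
    [0.3,[0,0,0],0]
  ]
}}

```text
clock: 3.47
eef_pos: [639.6, 152.1, 131.7]
eef_rot: [-3.141, 0.0, 1.347]
wrist_force: [2.6, 1.8, 1.4]
finger_gap: 36.5
```

>>> {"method": "arm_command", "body": {
  "steps": [
    [0.3,[0,0.15,0.45],0],
    [0.3,[0,0.13,0.45],0],
    [0.3,[0,0.1,0.46],0],
    [0.3,[0,0.07,0.46],0],
    [0.3,[0,0,0],0]
  ]
}}

```text
clock: 3.88
eef_pos: [643.6, 151.3, 113.4]
eef_rot: [-3.141, 0.0, 1.347]
wrist_force: [2.3, 2.1, 0.5]
finger_gap: 36.6
```

```bash
python3 -c "
from h import *
where()
for n in('side',):
    p,d=manip.camera(n); 
    crop(p,'pics/%s4.png'%n,110,310,130,330,2.5)
where()
"
```

```text
t 3.88 box [79.  54.4 38.4] yaw err -0.0 F box [1.8 2.5 0.5] gap 36.6
t 3.93 box [79.  54.5 39. ] yaw err -0.0 F box [0.3 3.1 0.4] gap 36.6
```

View pics/side4.png

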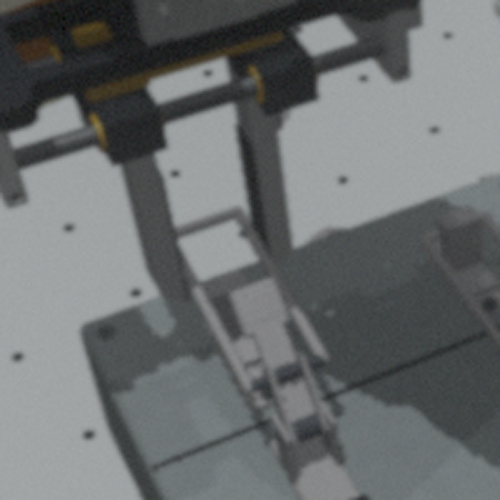

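The bail has swung down, with bar corners at about (178,233) and (240,212) in the crop. I'll intersect the bar's mid-ray with the latch's mid-plane to get its x and z.

```bash
cat >> h.py <<'E'
def midplane(u,v,y=54.5,n="side"):
    o,d=ray(n,u,v); o2=Rb.T@(o[:2]-C); d2=Rb.T@d[:2]; s=(y-o2[1])/d2[1]; return tobox(o+s*d)
def cropmid(a,b,x0=110,y0=130,k=2.5,y=54.5): return midplane(x0+(a+.5)/k-.5,y0+(b+.5)/k-.5,y)
E
python3 -c "
from h import *
print('start bar',cropmid(205,172.5), 'L',cropmid(168,184,y=71.5),'R',cropmid(240,159,y=38))
print('now bar',cropmid(209,222), 'L',cropmid(178,234,y=71.5),'R',cropmid(240,211,y=38))
print('tip',cropmid(256,286))
"
```

```text
start bar [77.8 54.5 97.4] L [ 72.   71.5 102.7] R [81.8 38.  95. ]
now bar [87.  54.5 62.9] L [73.4 71.5 74.4] R [95.3 38.  55.5]
tip [31.5 54.5 72. ]
```

```bash
python3 -c "
from h import *
def pc(b): return ((proj('side',toworld(b))-[110,130])*2.5+.75).round(0)
for y in(38,54.5,71): print(y, pc((77.6,y,98.4)), pc((91.9,y,57.8)))
where()
p,d=manip.camera('side'); crop(p,'pics/s5.png',170,220,190,240,10)
"
```

```text
38 [243. 158.] [242. 212.]
54.5 [205. 171.] [207. 224.]
71 [166. 184.] [170. 237.]
t 3.93 box [79.  54.5 39. ] yaw err -0.0 F box [0.3 3.1 0.4] gap 36.6
```

View pics/s5.png

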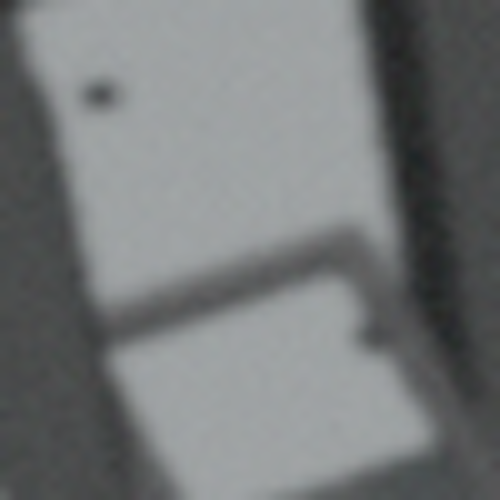

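The prediction and the picture agree within about 1 px (right corner seen at about (205,214) in the full image). Continuing down beyond the lip.

>>> {"method": "arm_command", "body": {
  "steps": [
    [0.3,[0,0.05,0.46],0],
    [0.3,[0,0.02,0.47],0],
    [0.3,[0,-0.02,0.47],0],
    [0.3,[0,-0.04,0.47],0],
    [0.3,[0,0,0],0]
  ]
}}

```text
clock: 4.4
eef_pos: [643.5, 151.3, 94.7]
eef_rot: [-3.141, 0.0, 1.347]
wrist_force: [2.0, 2.0, -0.7]
finger_gap: 36.5
```

```bash
python3 -c "
from h import *
where()
p,d=manip.camera('side'); crop(p,'pics/s6.png',130,280,180,330,4)
"
```

```text
t 4.4 box [78.9 54.4 19.7] yaw err -0.0 F box [ 1.5  2.4 -0.7] gap 36.5
```

View pics/s6.png

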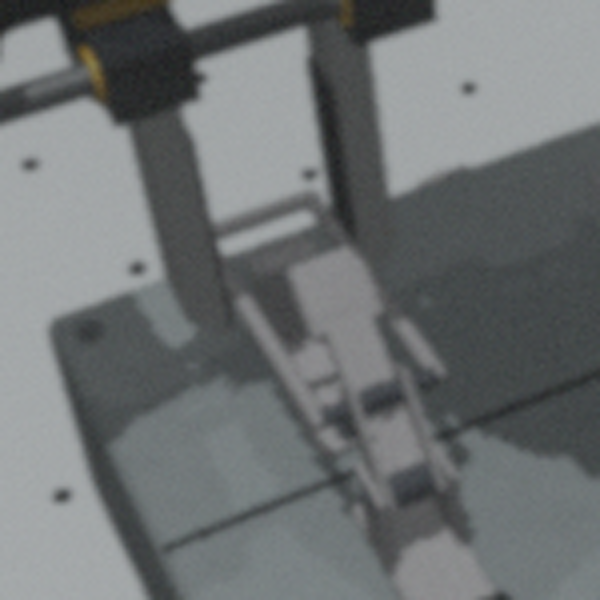

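>>> {"method": "arm_command", "body": {
  "steps": [
    [0.3,[0,-0.05,0.35],0],
    [0.3,[0,-0.08,0.35],0],
    [0.3,[0,-0.08,0.3],0],
    [0.3,[0,0,0],0],
    [0.3,[0,0,0],0]
  ]
}}

```text
clock: 4.87
eef_pos: [641.7, 151.8, 85.8]
eef_rot: [-3.141, 0.0, 1.347]
wrist_force: [1.2, 2.0, 0.0]
finger_gap: 36.5
```

```bash
python3 -c "
from h import *
where()
p,d=manip.camera('side'); crop(p,'pics/s7.png',130,280,180,330,4)
def pc(b): return ((proj('side',toworld(b))-[130,180])*4+1.5).round(0)
for z in (18,22,26,30):print(z,pc((89.1,38,z)),pc((89.1,54.5,z)))
print('lipend',pc((80.3,45.5,34)),pc((80.3,63.5,34)),'lipback',pc((68.8,45.5,34)),pc((68.8,63.5,34)))
"
```

```text
t 4.87 box [77.  54.5 10.8] yaw err -0.0 F box [0.7 2.2 0. ] gap 36.5
18 [330. 249.] [275. 269.]
22 [328. 239.] [273. 259.]
26 [326. 229.] [271. 249.]
30 [324. 218.] [269. 239.]
lipend [309. 236.] [248. 259.] lipback [325. 262.] [263. 285.]
```

View pics/s7.png

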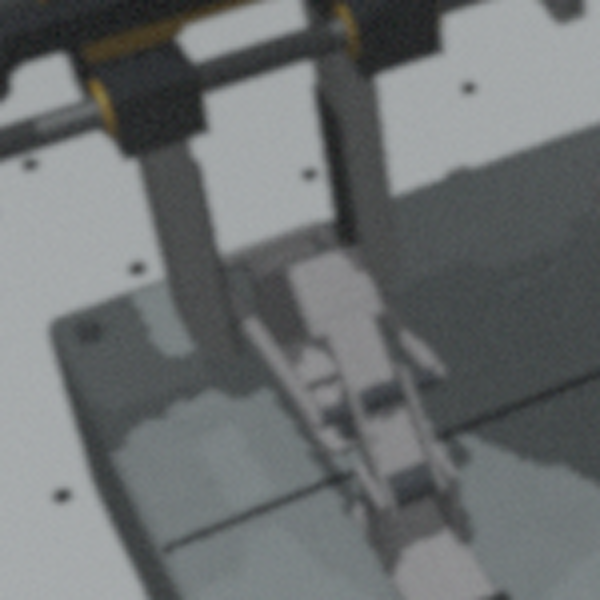

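The bar runs from (250,263) to (325,237) in the crop, which matches x ≈ 89, z ≈ 23, beyond the lip and below its underside. Now I'll draw it back slowly.

>>> {"method": "arm_command", "body": {
  "steps": [
    [0.3,[0,-0.2,0],0],
    [0.3,[0,-0.2,0],0],
    [0.3,[0,-0.2,0],0],
    [0.3,[0,0,0],0]
  ]
}}

```text
clock: 5.25
eef_pos: [635.6, 153.2, 86.2]
eef_rot: [3.142, -0.0, 1.347]
wrist_force: [2.2, 1.4, 0.4]
finger_gap: 36.7
```

```bash
python3 -c "
from h import *
where()
p,d=manip.camera('side'); crop(p,'pics/s8.png',130,280,180,330,4)
def pc(b): return ((proj('side',toworld(b))-[130,180])*4+1.5).round(0)
for x in (79,83,87):print(x,pc((x,38,23)),pc((x,54.5,23)))
where()
"
```

```text
t 5.25 box [70.8 54.6 11.2] yaw err -0.0 F box [1.8 1.8 0.4] gap 36.7
79 [341. 258.] [286. 279.]
83 [336. 249.] [280. 270.]
87 [330. 241.] [275. 261.]
t 5.3 box [70.7 54.6 11.1] yaw err -0.0 F box [0.5 2.6 0.5] gap 36.3
```

View pics/s8.png

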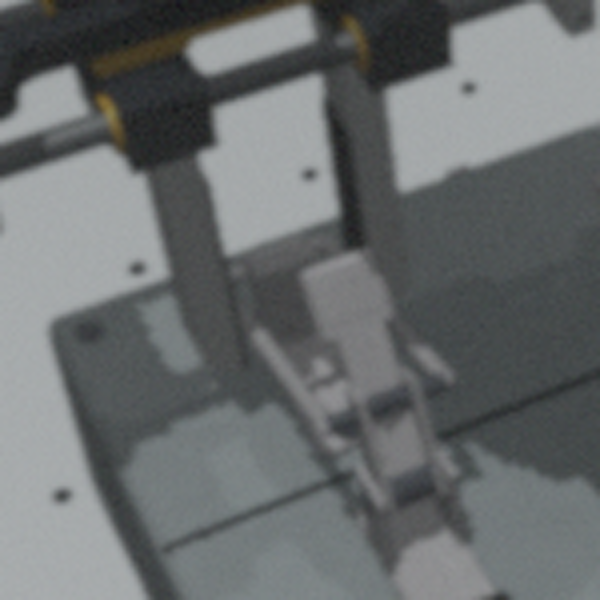

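Bar now at about (335,247), consistent with x ≈ 83–84. Continuing in 1 mm steps and watching the force.

>>> {"method": "arm_command", "body": {
  "steps": [
    [0.3,[0,-0.1,0],0],
    [0.3,[0,-0.1,0],0],
    [0.3,[0,0,0],0]
  ]
}}

```text
clock: 5.55
eef_pos: [633.8, 153.6, 86.0]
eef_rot: [-3.141, 0.0, 1.347]
wrist_force: [1.3, 2.4, 0.7]
finger_gap: 36.7
```

```bash
python3 -c "
from h import *
where()"
```

```text
t 5.55 box [68.9 54.5 11. ] yaw err -0.0 F box [0.8 2.6 0.7] gap 36.7
```

>>> {"method": "arm_command", "body": {
  "steps": [
    [0.3,[0,-0.1,0],0],
    [0.3,[0,0,0],0]
  ]
}}

```text
clock: 5.72
eef_pos: [632.8, 153.8, 85.9]
eef_rot: [-3.141, 0.0, 1.347]
wrist_force: [3.2, 1.3, -0.1]
finger_gap: 36.8
```

```bash
python3 -c "
from h import *
where()"
```

```text
t 5.72 box [67.9 54.5 10.9] yaw err -0.0 F box [ 2.8  2.  -0.1] gap 36.8
```

>>> {"method": "arm_command", "body": {
  "steps": [
    [0.3,[0,-0.06,0],0],
    [0.3,[0,0,0],0]
  ]
}}

```text
clock: 5.88
eef_pos: [632.3, 154.0, 85.9]
eef_rot: [-3.142, 0.0, 1.347]
wrist_force: [2.6, 1.6, 0.5]
finger_gap: 36.3
```

```bash
python3 -c "
from h import *
where()"
```

```text
t 5.88 box [67.4 54.6 10.9] yaw err -0.0 F box [2.2 2.1 0.5] gap 36.3
```

>>> {"method": "arm_command", "body": {
  "steps": [
    [0.3,[0,-0.06,0],0],
    [0.3,[0,0,0],0]
  ]
}}

```text
clock: 6.05
eef_pos: [631.7, 154.1, 85.9]
eef_rot: [-3.142, -0.0, 1.347]
wrist_force: [2.5, 3.2, -0.3]
finger_gap: 36.5
```

```bash
python3 -c "
from h import *
where()"
```

```text
t 6.05 box [66.8 54.5 10.9] yaw err -0.0 F box [ 1.7  3.6 -0.3] gap 36.5
```

>>> {"method": "arm_command", "body": {
  "steps": [
    [0.3,[0,-0.05,0],0],
    [0.3,[0,0,0],0]
  ]
}}

```text
clock: 6.22
eef_pos: [631.2, 154.2, 85.9]
eef_rot: [-3.142, -0.0, 1.347]
wrist_force: [2.7, 1.9, -0.3]
finger_gap: 36.5
```

```bash
python3 -c "
from h import *
where()"
```

```text
t 6.22 box [66.3 54.6 10.9] yaw err -0.0 F box [ 2.2  2.5 -0.3] gap 36.5
```

>>> {"method": "arm_command", "body": {
  "steps": [
    [0.3,[0,-0.05,0],0],
    [0.3,[0,0,0],0]
  ]
}}

```text
clock: 6.38
eef_pos: [630.7, 154.3, 85.9]
eef_rot: [-3.142, 0.0, 1.347]
wrist_force: [3.3, 1.8, 0.2]
finger_gap: 36.6
```

```bash
python3 -c "
from h import *
where()"
```

```text
t 6.38 box [65.8 54.6 10.9] yaw err -0.0 F box [2.8 2.5 0.2] gap 36.6
```

>>> {"method": "arm_command", "body": {
  "steps": [
    [0.3,[0,-0.05,0],0],
    [0.3,[0,0,0],0]
  ]
}}

```text
clock: 6.55
eef_pos: [630.3, 154.4, 86.0]
eef_rot: [3.141, -0.0, 1.347]
wrist_force: [2.8, 2.6, -0.4]
finger_gap: 36.4
```

```bash
python3 -c "
from h import *
where()"
```

```text
t 6.55 box [65.3 54.6 11. ] yaw err -0.0 F box [ 2.1  3.1 -0.4] gap 36.4
```

>>> {"method": "arm_command", "body": {
  "steps": [
    [0.3,[0,-0.05,0],0],
    [0.3,[0,0,0],0]
  ]
}}

```text
clock: 6.72
eef_pos: [630.1, 154.4, 86.0]
eef_rot: [3.141, -0.0, 1.347]
wrist_force: [5.5, 0.9, -1.7]
finger_gap: 36.3
```

```bash
python3 -c "
from h import *
where()
p,d=manip.camera('side'); crop(p,'pics/s9.png',130,280,180,330,4)
where()
"
```

```text
t 6.72 box [65.1 54.5 11. ] yaw err -0.0 F box [ 5.1  2.1 -1.7] gap 36.3
t 6.77 box [65.1 54.5 11. ] yaw err -0.0 F box [ 5.6  2.8 -1.1] gap 36.9
```

View pics/s9.png

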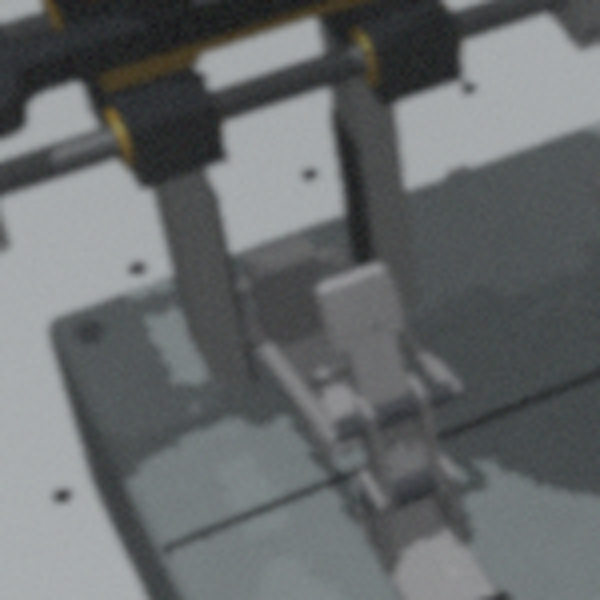

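The force stepped from about 2 N to 5.5 N, so the bar is on the stem. In the picture it has vanished behind and under the lip (lip top at about (285,258)). I'll let go.

>>> {"method": "arm_command", "body": {
  "steps": [
    [0.42,[0,0,0],0],
    [0.5,[0,0,0],0],
    [0.55,[0,0,0],0],
    [0.55,[0,0,0],0],
    [0.55,[0,0,0],0]
  ]
}}

```text
clock: 7.18
eef_pos: [629.7, 154.4, 85.8]
eef_rot: [-3.141, 0.0, 1.347]
wrist_force: [0.5, 0.4, 0.2]
finger_gap: 51.2
```

```bash
python3 -c "
from h import *
where()
p,d=manip.camera('side'); crop(p,'pics/s10.png',130,280,180,330,4)
where()
"
```

```text
t 7.18 box [64.7 54.4 10.8] yaw err -0.0 F box [0.4 0.5 0.2] gap 51.2
t 7.23 box [64.7 54.5 10.9] yaw err -0.0 F box [ 0.  -0.3  0.3] gap 51.6
```

View pics/s10.png

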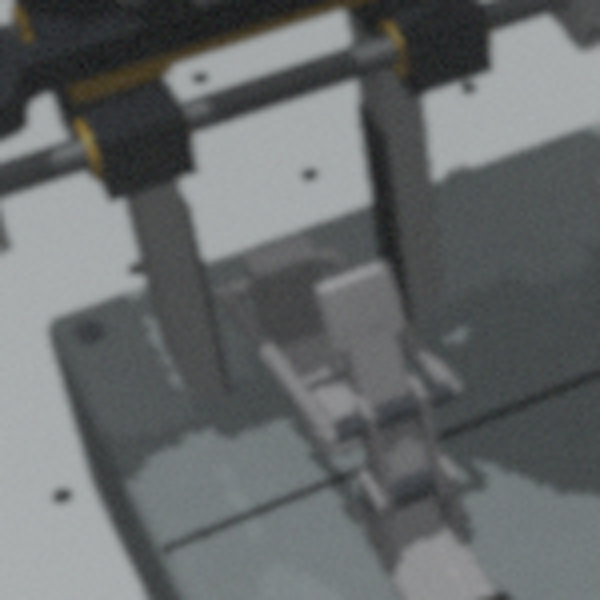

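Released: the force is back to about 0 and the bail has stayed in place. Lifting clear.

>>> {"method": "arm_command", "body": {
  "steps": [
    [0.55,[0,0,-0.8],0],
    [0.55,[0,0,-1.5],0],
    [0.55,[0,0,-2.5],0],
    [0.55,[0,0,-3],0],
    [0.55,[0,0,-3],0]
  ]
}}

```text
clock: 7.65
eef_pos: [629.5, 154.4, 195.6]
eef_rot: [-3.141, 0.0, 1.347]
wrist_force: [0.2, -0.5, -1.0]
finger_gap: 51.5
```

>>> {"method": "arm_command", "body": {
  "steps": [
    [0.2,[0,0,0],0],
    [0,[0,0,0],0],
    [0,[0,0,0],0],
    [0,[0,0,0],0],
    [0,[0,0,0],0]
  ]
}}

```text
clock: 8.07
eef_pos: [629.4, 154.4, 192.7]
eef_rot: [-3.14, 0.001, 1.347]
wrist_force: [0.3, -0.1, 0.3]
finger_gap: 21.2
```

```bash
python3 -c "
from h import *
where()
p,d=manip.camera('side'); crop(p,'pics/s11.png',110,310,130,330,3);np.savez('s11.npz',p=p,d=d)
where()
"
```

```text
t 8.07 box [ 64.5  54.4 117.7] yaw err -0.0 F box [ 0.3 -0.1  0.3] gap 21.2
t 8.12 box [ 64.6  54.4 117.9] yaw err -0.0 F box [-0.5 -0.9 -0.1] gap 18.2
```

View pics/s11.png

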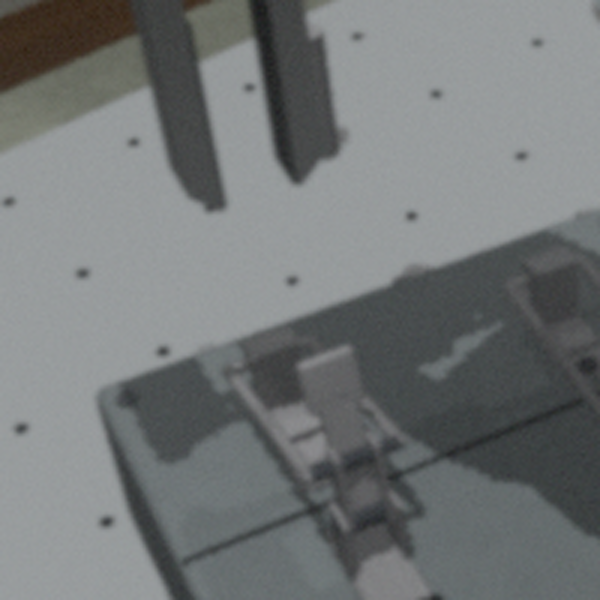

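The bail now lies in the hook just as the twin's does. The handle stands nearly upright, with its tip edge at about (326,351). I'll measure the tip.

```bash
python3 -c "
from h import *
print(cropmid(326,351,k=3))
for a in (65,70,75,80,85): 
    r=np.radians(a); print(a, ((proj('side',toworld((-9.8+62*np.cos(r),54.5,26+62*np.sin(r))))-[110,130])*3+1).round(0))
s=np.load('s11.npz')
for a,b in ((326,365),(330,380),(335,400)): print(tobox(dep('side',s['d'],110+a/3,130+b/3)))
"
```

```text
[11.5 54.5 85.8]
65 [321. 350.]
70 [327. 355.]
75 [332. 361.]
80 [338. 369.]
85 [345. 378.]
[ 8.8 55.7 81.9]
[ 7.  55.8 76.6]
[ 3.8 56.1 70.3]
```

>>> {"method": "arm_command", "body": {
  "steps": [
    [0,[0,-1.7,0],0],
    [0,[0,-1.7,0],0],
    [0,[0,0,1.4],0],
    [0,[0,0,1.4],0],
    [0,[0,0,1.4],0]
  ]
}}

```text
clock: 8.53
eef_pos: [596.4, 162.1, 151.2]
eef_rot: [-3.141, 0.0, 1.347]
wrist_force: [0.1, 0.5, -0.8]
finger_gap: 0.8
```

>>> {"method": "arm_command", "body": {
  "steps": [
    [0,[0,0,0],0],
    [0,[0,0,0],0]
  ]
}}

```text
clock: 8.7
eef_pos: [596.4, 162.0, 151.4]
eef_rot: [-3.14, 0.001, 1.347]
wrist_force: [-0.2, -0.2, 0.8]
finger_gap: 0.4
```

```bash
python3 -c "
from h import *
where()
p,d=manip.camera('side'); crop(p,'pics/s12.png',110,310,130,330,3)
go(20,54.5,74)
"
```

```text
t 8.7 box [30.6 54.4 76.4] yaw err -0.0 F box [-0.2 -0.2  0.8] gap 0.4
t 8.75 box [31.  54.6 77.3] yaw err -0.0 F box [0.8 0.3 0.2] gap 0.2
shift tool cm [y,x,-z]: [-0.01 -1.1   0.33]
```

View pics/s12.png

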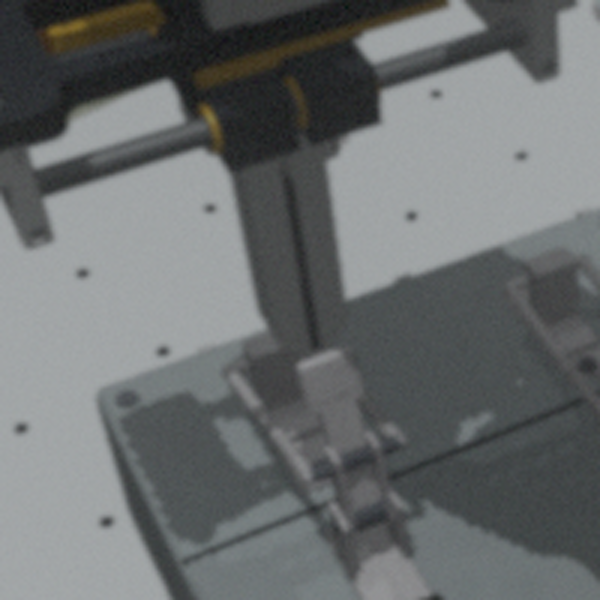

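The shut fingers stand on the hook side of the handle (finger tip at about (315,350), just behind the paddle). Pushing over now.

>>> {"method": "arm_command", "body": {
  "steps": [
    [0,[0,-0.5,0.15],0],
    [0,[0,-0.5,0.15],0],
    [0,[0,-0.4,0],0],
    [0,[0,-0.4,0],0],
    [0,[0,0,0],0]
  ]
}}

```text
clock: 9.17
eef_pos: [579.8, 166.1, 150.9]
eef_rot: [3.137, -0.001, 1.347]
wrist_force: [5.5, -1.5, 5.7]
finger_gap: 0.6
```

```bash
python3 -c "
from h import *
where()"
```

```text
t 9.17 box [13.5 54.8 75.9] yaw err -0.0 F box [ 5.7 -0.2  5.7] gap 0.6
```

>>> {"method": "arm_command", "body": {
  "steps": [
    [0,[0,-0.3,0],0],
    [0,[0,-0.3,0],0],
    [0,[0,-0.3,0],0],
    [0,[0,-0.3,0],0],
    [0,[0,0,0],0]
  ]
}}

```text
clock: 9.58
eef_pos: [568.6, 168.8, 151.1]
eef_rot: [3.136, -0.002, 1.347]
wrist_force: [6.7, -1.8, 6.3]
finger_gap: 0.6
```

```bash
python3 -c "
from h import *
where()
p,d=manip.camera('side'); crop(p,'pics/s13.png',110,310,130,330,3)
where()"
```

```text
t 9.58 box [ 1.9 54.8 76.1] yaw err -0.0 F box [ 6.9 -0.3  6.3] gap 0.6
t 9.63 box [ 2.1 54.8 76.1] yaw err -0.0 F box [7.6 0.1 5.7] gap 0.2
```

View pics/s13.png

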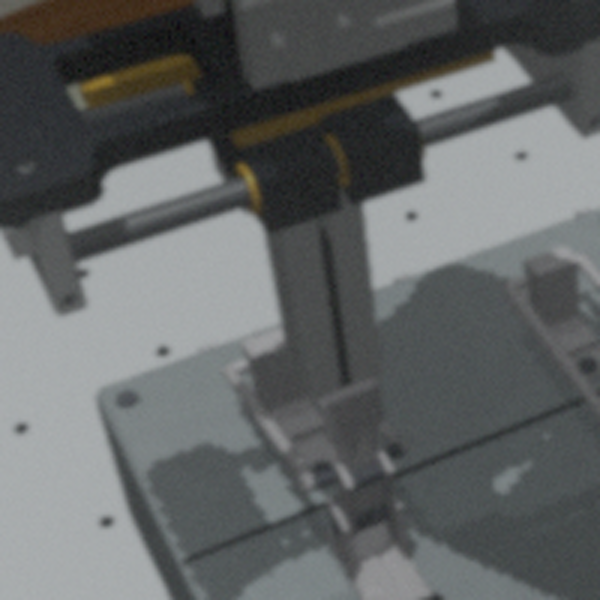

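The lever is upright (tip at about (350,385)) with about 7 N on the fingers. Following the arc over now.

>>> {"method": "arm_command", "body": {
  "steps": [
    [0,[0,-0.45,0],0],
    [0,[0,-0.45,0.03],0],
    [0,[0,-0.45,0.08],0],
    [0,[0,-0.45,0.1],0],
    [0,[0,0,0],0]
  ]
}}

```text
clock: 10.05
eef_pos: [550.9, 172.7, 148.5]
eef_rot: [3.136, -0.002, 1.347]
wrist_force: [8.3, -1.2, 3.0]
finger_gap: 0.5
```

```bash
python3 -c "
from h import *
where()"
```

```text
t 10.05 box [-16.2  54.8  73.5] yaw err -0.0 F box [8.3 0.7 3. ] gap 0.5
```

>>> {"method": "arm_command", "body": {
  "steps": [
    [0,[0,-0.42,0.16],0],
    [0,[0,-0.42,0.18],0],
    [0,[0,-0.39,0.23],0],
    [0,[0,-0.38,0.26],0],
    [0,[0,0,0],0]
  ]
}}

```text
clock: 10.47
eef_pos: [535.0, 176.3, 139.8]
eef_rot: [3.137, -0.001, 1.347]
wrist_force: [7.8, -1.5, 2.1]
finger_gap: 0.7
```

```bash
python3 -c "
from h import *
where()
p,d=manip.camera('side'); crop(p,'pics/s14.png',110,310,130,330,3)
where()"
```

```text
t 10.47 box [-32.4  54.8  64.8] yaw err -0.0 F box [7.9 0.2 2.1] gap 0.7
t 10.52 box [-32.3  54.8  64.9] yaw err -0.0 F box [ 8.2 -0.3  2.6] gap 0.3
```

View pics/s14.png

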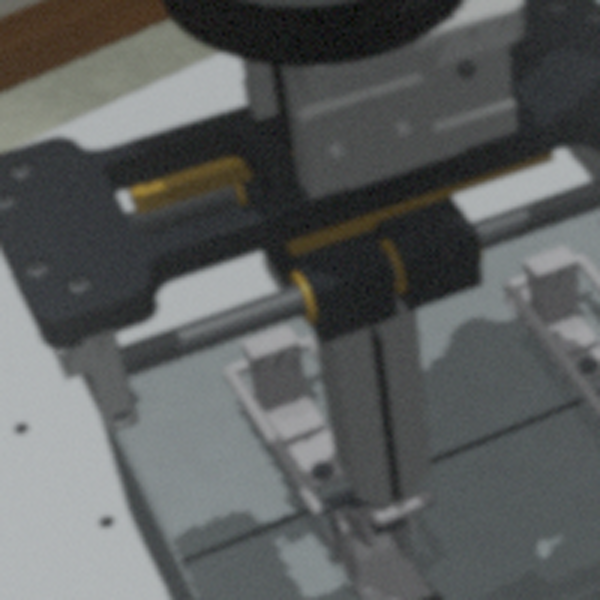

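```bash
python3 -c "
from h import *
def pc(b): return ((proj('side',toworld(b))-[110,130])*3+1).round(0)
for a in (115,120,125,130,135): 
    r=np.radians(a); print(a,[pc((-9.8+62*np.cos(r),y,26+62*np.sin(r))) for y in (44.5,54.5,64.5)])
print('tcp',pc((-32.4,54.8,64.9)),'corner',pc((-40.4,54.8,64.9)))
"
```

```text
115 [array([417., 443.]), array([388., 454.]), array([358., 466.])]
120 [array([425., 458.]), array([395., 470.]), array([365., 482.])]
125 [array([431., 474.]), array([402., 486.]), array([372., 498.])]
130 [array([438., 490.]), array([409., 502.]), array([378., 515.])]
135 [array([445., 506.]), array([415., 519.]), array([385., 531.])]
tcp [387. 484.] corner [398. 501.]
```

The tip endpoints (428,500) and (378,520) match a handle angle of about 131°, with contact about 50 mm from the pin. Continuing.

>>> {"method": "arm_command", "body": {
  "steps": [
    [0,[0,-0.31,0.24],0],
    [0,[0,-0.31,0.26],0],
    [0,[0,-0.27,0.33],0],
    [0,[0,-0.27,0.35],0],
    [0,[0,0,0],0]
  ]
}}

```text
clock: 10.93
eef_pos: [523.2, 178.9, 127.4]
eef_rot: [3.139, -0.001, 1.347]
wrist_force: [4.0, -0.1, 2.3]
finger_gap: 0.5
```

```bash
python3 -c "
from h import *
where()"
```

```text
t 10.93 box [-44.5  54.7  52.4] yaw err -0.0 F box [3.9 0.8 2.3] gap 0.5
```

>>> {"method": "arm_command", "body": {
  "steps": [
    [0,[0,-0.21,0.37],0],
    [0,[0,-0.19,0.39],0],
    [0,[0,-0.15,0.41],0],
    [0,[0,0,0],0]
  ]
}}

```text
clock: 11.27
eef_pos: [516.4, 180.1, 114.1]
eef_rot: [-3.14, 0.001, 1.347]
wrist_force: [-0.2, -0.9, -0.0]
finger_gap: 0.3
```

```bash
python3 -c "
from h import *
where()
p,d=manip.camera('side'); crop(p,'pics/s15.png',150,350,180,380,3)
where()"
```

```text
t 11.27 box [-51.4  54.4  39.1] yaw err 0.0 F box [-0.  -0.9 -0. ] gap 0.3
t 11.32 box [-51.2  54.4  39.3] yaw err 0.0 F box [-0.8  0.  -0.5] gap 0.2
```

View pics/s15.png

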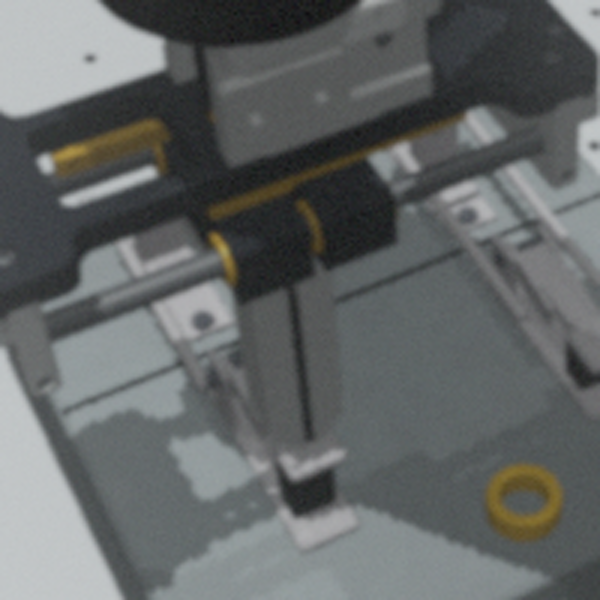

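The load dropped to zero and the handle appears to have gone over centre onto the block (paddle edge at about (318,460), just above the black block). I'll make a light confirming touch, stepping down and watching the force.

>>> {"method": "arm_command", "body": {
  "steps": [
    [0,[0,0,0.3],0],
    [0,[0,0,0.3],0],
    [0,[0,0,0.2],0],
    [0,[0,0,0],0]
  ]
}}

```text
clock: 11.65
eef_pos: [517.2, 180.0, 106.3]
eef_rot: [-3.14, 0.001, 1.347]
wrist_force: [0.8, -0.1, 0.9]
finger_gap: 0.5
```

```bash
python3 -c "
from h import *
where()"
```

```text
t 11.65 box [-50.6  54.4  31.3] yaw err -0.0 F box [0.8 0.1 0.9] gap 0.5
```

>>> {"method": "arm_command", "body": {
  "steps": [
    [0,[0,0,0.08],0],
    [0,[0,0,0],0]
  ]
}}

```text
clock: 11.82
eef_pos: [517.5, 180.1, 106.2]
eef_rot: [-3.141, 0.0, 1.347]
wrist_force: [0.0, 0.2, 0.4]
finger_gap: 0.4
```

```bash
python3 -c "
from h import *
where()"
```

```text
t 11.82 box [-50.4  54.6  31.2] yaw err -0.0 F box [-0.   0.2  0.4] gap 0.4
```

>>> {"method": "arm_command", "body": {
  "steps": [
    [0,[0,0,0.08],0],
    [0,[0,0,0],0]
  ]
}}

```text
clock: 11.98
eef_pos: [517.5, 180.0, 105.4]
eef_rot: [-3.142, 0.0, 1.347]
wrist_force: [0.4, 0.1, 1.1]
finger_gap: 0.5
```

```bash
python3 -c "
from h import *
where()"
```

```text
t 11.98 box [-50.3  54.5  30.4] yaw err -0.0 F box [0.4 0.2 1.1] gap 0.5
```

>>> {"method": "arm_command", "body": {
  "steps": [
    [0,[0,0,0.07],0],
    [0,[0,0,0],0]
  ]
}}

```text
clock: 12.15
eef_pos: [517.5, 180.1, 104.7]
eef_rot: [-3.142, 0.0, 1.347]
wrist_force: [-0.1, 0.2, 1.5]
finger_gap: 0.7
```

```bash
python3 -c "
from h import *
where()"
```

```text
t 12.15 box [-50.3  54.5  29.7] yaw err -0.0 F box [-0.1  0.2  1.5] gap 0.7
```

>>> {"method": "arm_command", "body": {
  "steps": [
    [0,[0,0,0.06],0],
    [0,[0,0,0],0]
  ]
}}

```text
clock: 12.32
eef_pos: [517.5, 180.1, 104.1]
eef_rot: [-3.142, 0.0, 1.347]
wrist_force: [-0.1, 0.0, 0.5]
finger_gap: 0.1
```

```bash
python3 -c "
from h import *
where()"
```

```text
t 12.32 box [-50.4  54.6  29.1] yaw err -0.0 F box [-0.1 -0.   0.5] gap 0.1
```

Down to 29.1 mm with no contact (shut handle top is nominally at 28.5), so the handle is fully down. Backing off to look.

>>> {"method": "arm_command", "body": {
  "steps": [
    [0,[0,0,-1.5],0],
    [0,[0,0,-3],0],
    [0,[0,0,-3.5],0],
    [0,[0,0,-3.5],0],
    [0,[0,0,0],0]
  ]
}}

```text
clock: 12.73
eef_pos: [519.4, 180.6, 226.1]
eef_rot: [3.133, -0.005, 1.347]
wrist_force: [-0.3, 0.0, 1.0]
finger_gap: 0.6
```

>>> {"method": "arm_command", "body": {
  "steps": [
    [0,[3,-2,0],0],
    [0,[3.3,-2,0],0],
    [0,[3.3,-2,0],0],
    [0,[3.3,-2,0],0],
    [0,[3.3,-2,0],0]
  ]
}}

```text
clock: 13.15
eef_pos: [455.1, 361.8, 219.1]
eef_rot: [3.141, -0.0, 1.347]
wrist_force: [1.0, -0.2, 0.1]
finger_gap: 0.7
```

>>> {"method": "arm_command", "body": {
  "steps": [
    [0,[3.3,-2,0],0],
    [0,[3.3,-2,0],0],
    [0,[3.3,-2,0],0],
    [0,[0,0,0],0],
    [0,[0,0,0],0]
  ]
}}

```text
clock: 13.57
eef_pos: [418.4, 471.4, 218.3]
eef_rot: [-3.141, 0.001, 1.35]
wrist_force: [1.2, -0.2, 0.1]
finger_gap: 0.6
```

```bash
python3 -c "
from h import *
where()
p,d=manip.camera('side'); crop(p,'pics/s20.png',130,380,180,380,3)
p,d=manip.camera('top'); crop(p,'pics/t20.png',120,380,110,370,2.3)
c,R,tt=cal('top')
vs,us=np.mgrid[110:370,120:380]
z=d[vs,us]; P=np.stack([(us-c['cx'])/c['fx']*z,(vs-c['cy'])/c['fy']*z,z],-1)-tt
W=P@R; B=np.concatenate([(W[...,:2]-C)@Rb,W[...,2:]-75],-1).reshape(-1,3); z=B[:,2]
for y0 in(54.5,-55.5):
  for x in range(-75,95,6):
    m=(abs(B[:,0]-x)<3)&(abs(B[:,1]-y0)<6); w=(abs(B[:,0]-x)<3)&(abs(abs(B[:,1]-y0)-17)<4)
    print(y0,x,np.percentile(z[m],[10,50,90]).round(1), 'wire p90',np.percentile(z[w],90).round(1))
where()
"
```

```text
t 13.57 box [-211.6  316.6  143.3] yaw err 0.003 F box [1.2 0.  0.1] gap 0.6
54.5 -75 [-1.7 -0.4  1.5] wire p90 0.8
54.5 -69 [25.  27.4 28.9] wire p90 0.2
54.5 -63 [25.9 27.2 28.7] wire p90 1.2
54.5 -57 [26.2 27.5 29. ] wire p90 0.4
54.5 -51 [ 5.4 27.6 29.3] wire p90 0.7
54.5 -45 [ 2.4 26.8 28.6] wire p90 1.0
54.5 -39 [ 5.6 27.5 28.9] wire p90 0.8
54.5 -33 [20.9 27.4 28.9] wire p90 0.6
54.5 -27 [25.7 28.  29.4] wire p90 1.0
54.5 -21 [ 4.  27.6 29.1] wire p90 0.4
54.5 -15 [26.5 28.1 29.7] wire p90 23.5
54.5 -9 [28.4 29.8 31.2] wire p90 24.8
54.5 -3 [ 1.8  3.4 28.3] wire p90 24.5
54.5 3 [1.8 3.5 4.9] wire p90 24.1
54.5 9 [-1.3  1.6  4.2] wire p90 24.8
54.5 15 [-1.7 -0.9  0.4] wire p90 24.7
54.5 21 [-2.3 -0.4  0.9] wire p90 24.7
54.5 27 [-2.1 -1.1  0.6] wire p90 24.6
54.5 33 [-0.2  1.9  3.7] wire p90 25.2
54.5 39 [-0.2  1.6  3.4] wire p90 25.2
54.5 45 [-0.2  1.4  2.5] wire p90 25.0
54.5 51 [0.2 1.8 5.6] wire p90 24.8
54.5 57 [3.6 5.4 6.5] wire p90 25.2
54.5 63 [3.2 5.  6.2] wire p90 25.6
54.5 69 [ 5.1 19.6 34.6] wire p90 25.7
54.5 75 [32.6 33.9 35.5] wire p90 26.0
54.5 81 [32.  33.2 34.
[... 614 characters left out ...]
-55.5 3 [1.8 2.9 4.4] wire p90 25.1
-55.5 9 [-1.7  0.7  3.9] wire p90 24.6
-55.5 15 [-2.5 -1.2  0.3] wire p90 25.4
-55.5 21 [-2.  -0.4  1.6] wire p90 25.5
-55.5 27 [-2.6 -0.8  0.5] wire p90 25.3
-55.5 33 [-0.5  1.8  3.2] wire p90 25.6
-55.5 39 [-0.2  1.2  3.5] wire p90 25.9
-55.5 45 [2.8 5.  6.2] wire p90 25.8
-55.5 51 [3.8 5.4 7.1] wire p90 25.6
-55.5 57 [ 4.4  7.5 33.6] wire p90 26.0
-55.5 63 [32.4 34.  35.1] wire p90 26.4
-55.5 69 [31.8 33.1 34.3] wire p90 26.2
-55.5 75 [-0.4  0.6  2.2] wire p90 0.2
-55.5 81 [0.  1.3 2.3] wire p90 0.6
-55.5 87 [-1.6  0.7  1.8] wire p90 0.5
-55.5 93 [-2.  -1.   0.2] wire p90 0.6
t 13.67 box [-209.9  315.1  143.8] yaw err -0.0 F box [-0.   0.  -0.4] gap 0.5
```

View pics/s20.png

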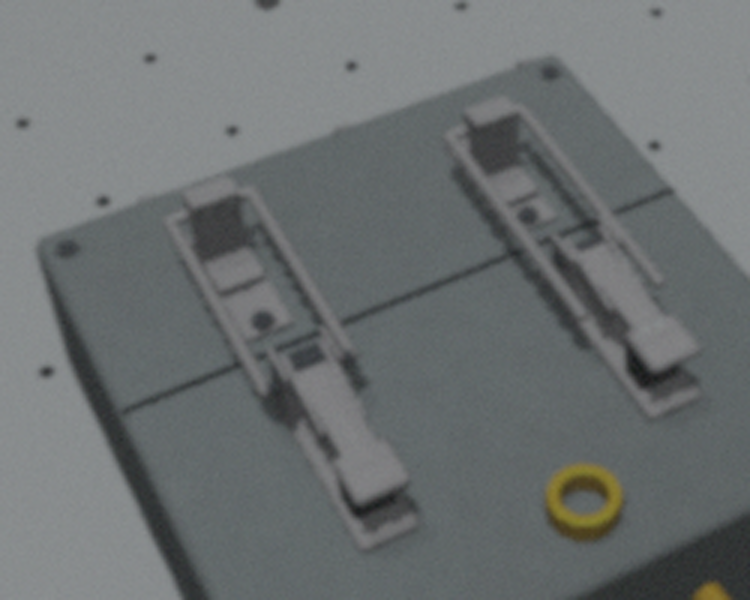

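View pics/t20.png

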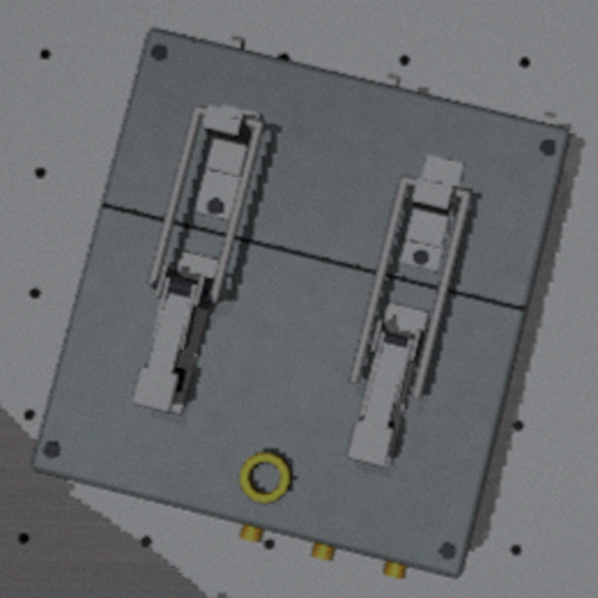

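Both views show the latch matching its shut twin:
- **Handle:** its top reads a level 27.5 mm from x = -69 to -21, against 27.6 mm on the twin. It lies on the block at about (370,490) in the side view.
- **Bail:** the wires read level at about 25 mm and the bar is under the lip at about (225,115) in the top view. The wires sit well forward of the pivot, so the spring is stretched.
- **Ring:** still at its starting spot.

Handing in.

```bash
python3 -c "
from h import *
print(manip.sign_off()); where()"
```

```text
the job is handed in; nothing more can be done
None
the job is handed in; nothing more can be done
```

The open latch is now shut, and I handed the job in at about 13.7 s. The interface gives no verdict, so what follows rests on my own measurements.

**What I did:** I pinched the bail across both side wires with 8 N and swung it down beyond the lip. I drew it back under the lip until the pull rose from about 2 N to 5.5 N, then let go. The lever was then about 73° above +x. With shut fingers I pushed it over along its arc at up to about 10 N, and it went over centre onto its block by itself.

**Last checks:**
- **Lever:** the handle top is level at about 27.5 mm above the box top, against 27.6 mm on the shut twin. A light probe down to 29.1 mm met no contact.
- **Bail:** the wires lie level at about 25 mm and the bar is under the lip. From the geometry the spring is stretched roughly 22 mm; I could not read the stretch directly.
- **Ring and arm:** the brass ring looks unmoved and the arm is well clear.

**Differences from plan:** the hook was set about 10 mm farther from the lever than mid-set. The bar met the stem about 1.6 mm later than I predicted. One side-view estimate of the bar position during the swing was about 5 to 7 mm off the expected arc. I took it for view noise, because the projected bar matched the picture to about 1 px.

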